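# Find the valve body that rattles and load it into the stripping fixture

## Task

One of the three closed valve bodies has a ball that has come loose inside: lift them one at a time a few centimetres off the bench and shake or rock them gently to and fro along their length, a few times, to feel which one it is. Lay that one flat in the channel of the stripping fixture, push it gently fully home against the end stop and let go; the good ones must stand upright on the bench. Do not knock or drop the valve bodies, and leave the other things on the bench alone.

Things in the scene. Friction and masses are not known exactly. Their poses are not given: they have to be found in the camera images.
- valve_1_center (a point): Closed aluminium valve body standing on the bench, one of three that look alike: block 116 (x) x 56 (y) x 60 mm (z), a 30 mm round plug standing 8 mm out of each end (132 mm long in all), a bonnet 38 mm across, 5 mm high on top. Point: centre of the block, 30 mm above its underside. x along its length, y across (grip it across y), z up. 0.5 to 0.73 kg in all. Both ends alike: fits either way round.
- valve_2_center (a point): Valve body like valve_1; same point and axes. Which of the three is faulty changes every time; name, looks and weight do not tell. In a good one the inner ball (0.16 kg) is held in the middle; in the faulty one a 0.16 kg ball is loose and runs along x, 35 mm either side of the middle. It starts in the middle; below about 0.12 rad of tip it stays put.
- valve_3_center (a point): Valve body like valve_1; same point and axes. How the faulty one feels: tipped 0.35 rad lengthwise (about y), its ball runs to the low end within 0.5 s and stays there if some tip (0.08 rad) is left on; between the two ends its own moment about y differs by 0.11 N m (a good one: none). Brought quite level, it may roll part of the way back. Shaken quickly along x by 90 mm it knocks on the ends.
- fixture_home (a point): Where a valve body's centre lies when fully home in the fixture: flat on the plate (point 38 mm above the bench), between the rails, end plug touching the stop, whose face is 66 mm ahead (+x). x runs along the channel towards the stop, z up. The rails run from 115 mm before this point to the stop: lower the body in some 25 mm short of home, then push along +x.
- fixture: Stripping fixture, fixed to the bench, origin under its middle: steel plate 200 (x) x 104 x 8 mm, two low rails forming an open-topped channel 60 mm wide, upright faces to 18 mm above the bench, then 45 degree lead-ins up to 25 mm (keep fingertips above 28 mm). The +x end has a stop 80 mm wide, its top 58 mm above the bench; the -x end is open.
- wrench: open-ended spanner, about 150 mm long, lying flat, under 12 mm high; origin under its middle; not part of the job, leave it alone
- nut: round brass nut, 26 mm across, 10 mm high, lying between two valve bodies; origin under its middle; not part of the job, leave it alone
- plug: steel screw plug, 26 mm across, 14 mm high, lying between two valve bodies; origin under its middle; not part of the job, leave it alone
- bearing: bearing ring, 52 mm across, 15 mm high, lying flat; origin under its middle; not part of the job, leave it alone
- jar: clear jar with black lid, 56 mm across, 75 mm high; origin under its middle; not part of the job, leave it alone
- screwdriver: screwdriver, 180 mm long, lying, about 30 mm high; origin under its middle; not part of the job, leave it alone
- gauge_block: plain steel cylinder standing up, 34 mm across, 40 mm high; origin under its middle; not part of the job, leave it alone
- hammer: hammer, 220 mm long, lying, about 30 mm high; origin under its middle; not part of the job, leave it alone
Mind the look-alikes: they are no part of the job. Leave any orange or pink look-alike of the part that bears valve_3_center alone.

How it is judged:
By the outcome, as a careful person would: the job done as asked, in the order asked, and still so for the second after the job is handed in, with the robot touching nothing.
It also fails if it takes over 72 s, if anything falls off the work surface, if the arm or the gripper's body presses on something with over 40 N, if the wrist force passes 120 N, or if a joint passes its speed limit or range.

## Robot

A 7-joint arm with a two-finger parallel gripper is mounted at the origin on the work surface. World frame = base frame: x ahead of the robot, y to its left, z up, the work surface at z = 0. Lengths are in m, angles in rad, forces in N, time in s.
With the tool pointing down it reaches from about 0.35 to 0.9 m from the base axis. Payload 8.1 kg.
Tool frame: the origin (TCP) lies midway between the tips of the shut fingers; the grasp point (between the pads) lies 19 mm behind it (arm.hold_point_z is the distance from the TCP to the grasp point, in m); z points along the fingers, y is the direction in which the jaws open and shut (so a half turn about z gives the same grasp; the last joint's range is limited). The gripper opens to 92 mm and grips with 3 to 60 N. Pads are 19 mm wide; open, the fingers measure 130 mm over their backs; the gripper's body (75 mm by 190 mm) begins 47 mm behind the grasp point.
Start: joints at [-1.349, 0.434, 0.025, 1.573, -0.012, 1.134, -0.075], TCP at [0.199, 0.592, 0.227] pointing down, gripper open.
Joint ranges: [-2.62, 2.62], [-0.44, 2.09], [-1.27, 1.32], [0.08, 2.57], [-1.32, 4.46], [0.12, 2], [-2.74, 2.74]. Speed limits (rad/s): [2.22, 2.22, 3.01, 3.01, 3.14, 3.14, 3.14].

## Interface

Orientations are given as a rotation vector (axis times angle).
In Python, from cell import arm gives the robot as it stands.
- The arm moves only by the shell command python3 -m pendant 'ROWS' [FORCE]. ROWS is JSON, a list of rows, each a list of 3 entries, a list of its own where there are three numbers: the shift along the tool's x, y, z in m, then the turn, a rotation vector about the tool's x, y, z in degrees, then the finger opening in m, from 0 to 0.0918. A call has 1 to 10 rows; each row shifts and turns the commanded pose from where the row before left it, along the tool's axes as they then stand; what a row does not reach is not made up. A row lasts 1/8 s, in which the tool goes at most 62.5 mm and 10.7 degrees, less where a joint would pass 70% of its speed; a pose out of reach is approached as far as the arm can. A call with a gripper value outside its range is refused whole. The fingers move at their own pace and stop on an object; FORCE is the grip in N (left out, the last holds). Time passes only in rows, so rows that do not move let the fingers close. It gives the time, the measured TCP pose, the force and the opening at its end, in the units of the state.
- arm.observe(): the state, without advancing time (a new reading comes with each control period).
- arm.get_image(name): name is "side" or "top" or "wrist"; returns (picture, depth): 480x640x3 uint8, red, green, blue; 480x640 float32, m along the optical axis (not along the pixel's ray), 0 where there is no reading.
- arm.camera_params(name): a dict with "fovy" (degrees; the focal length in pixels is half the picture's height over the tangent of half this angle, whatever the lens; pixels are square), "cx", "cy" (the principal point, pixels), "k1" (the pictures are not rectified: a ray, as slopes to the right and down, at radius r is drawn at 1 + k1 r^2 times it, then the intrinsics apply), "rvec" (rotation vector, rad) and "tvec" (3), from world to camera coordinates, as OpenCV has them; the wrist camera has in their place "mount" (4x4, takes a point from camera to tool coordinates, whose origin is the TCP and whose axes are the flange's). Camera axes: x right, y down, z forward; pixel columns grow to the right and rows downward; lengths in m; the calibration is good to about 2 mm. A picture is of the moment at which its call begins: read the wrist's pose just before it. camera_params takes no time and is no camera call.
- arm.sign_off(): hands the job in, once; it reports no verdict.
Trained networks look in the newest picture that a camera, given by its name, has taken for a name from the list of things; names that differ only in an ending like _2 or _b are one class to them, and where a whole thing is asked for, a point or a joint stands for the part that bears it (a point fixed in the world has none). Each returns a list of dicts, best first, with "conf" (0 to 1); they miss things now and then, are a little off and sometimes report something else, mostly with a low value. They report only what shows in the picture. A call takes as long as a camera call. They do not tell look-alikes from the thing itself.
- arm.look_for(camera, label): "rect" ([centre column, centre row, width, height] in pixels, round what is visible of it).
- arm.masks_of(camera, label): "pixels" (480x640 bool, what is visible of it) and "rect" ([centre column, centre row, width, height] in pixels, round what is visible of it).
The state is a dict: "clock": time; "joints": joint angles; "dq": joint speeds; "joint_efforts": joint torques, N m; "position": TCP position; "ee_rot": TCP orientation; "force": force on the tool from outside, world axes, zero at the start; "ft_torque": the same for the moment, N m; "width": opening from 0.0 (shut) to 1.0 (fully open).
Only numpy, scipy, OpenCV 4.12 (cv2) and the standard library are available. Lean on these libraries where they do the work, as an engineer would, in place of code of your own. Each camera call takes 0.05 s, during which the arm holds its last target.

## Working session

There is one attempt and no reset: what is moved stays moved. The work goes in short steps, Python scripts to look and compute and a shell command to move; the robot and the scene stay as the last step left them, time stands still between calls to the robot, and variables do not carry over. Pictures are saved under pics/ and viewed, and the job is handed in when it is done.

```bash
ls; mkdir -p pics; python3 - <<'E'
from cell import arm
import cv2
s=arm.observe();print(s)
for n in ("top","side","wrist"):
    im,d=arm.get_image(n); cv2.imwrite(f"pics/{n}0.png",im[:,:,::-1]); print(n,arm.camera_params(n))
E
```

```text
pics
{'clock': 0.0, 'joints': array([-1.34859552,  0.43519414,  0.02496981,  1.57408778, -0.0116127 ,
        1.13398436, -0.07509572]), 'dq': array([-7.31358916e-04, -2.09952796e-03,  2.25144209e-04,  1.64060657e-03,
       -5.55906802e-05,  1.80730091e-03, -1.06918358e-03]), 'joint_efforts': array([ 1.85463236e-04, -6.67855167e+01,  9.84759182e-01, -3.14450705e+01,
       -6.05320581e-02,  4.27888229e-02,  2.03947584e-04]), 'position': array([0.1993377 , 0.59182978, 0.22596644]), 'ee_rot': array([-5.08041657e-01, -3.10011697e+00,  2.39324688e-03]), 'force': array([-0.40090717, -0.93575682,  0.30247853]), 'ft_torque': array([ 0.0322167 ,  0.03212889, -0.0877619 ]), 'width': 1.0009527264551474}
top {'fovy': 49.10864720289648, 'cx': 322.4014115646153, 'cy': 235.0752662455132, 'k1': -0.08903688084838214, 'rvec': array([ 2.14331629, -2.06268633,  0.21899726]), 'tvec': array([0.02669418, 0.45127421, 1.54774582])}
side {'fovy': 50.5305520758986, 'cx': 316.6280598909642, 'cy': 239.70278214726312, 'k1': 0.002830908403410635, 'rvec': array([ 0.07872232, -2.92958688,  1.02223804]), 'tvec': array([0.45563236, 0.0169433 , 1.22732135])}
wrist {'fovy': 70.57718122159429, 'cx': 318.1114392232694, 'cy': 244.11997373987552, 'k1': -0.025084197020113677, 'mount': array([[-7.38744158e-04, -9.67001056e-01, -2.54771295e-01,
         6.90257694e-02],
       [ 9.99999725e-01, -6.99782954e-04, -2.43563937e-04,
         3.92328592e-04],
       [ 5.72419744e-05, -2.54771405e-01,  9.67001307e-01,
        -1.59292661e-01],
       [ 0.00000000e+00,  0.00000000e+00,  0.00000000e+00,
         1.00000000e+00]])}
```

View pics/top0.png

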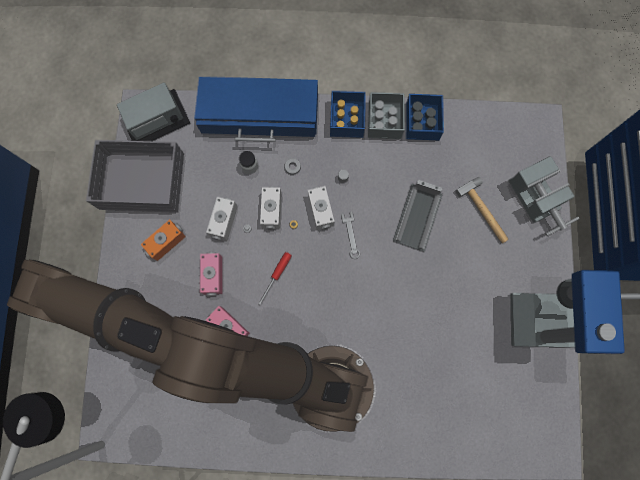

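View pics/side0.png

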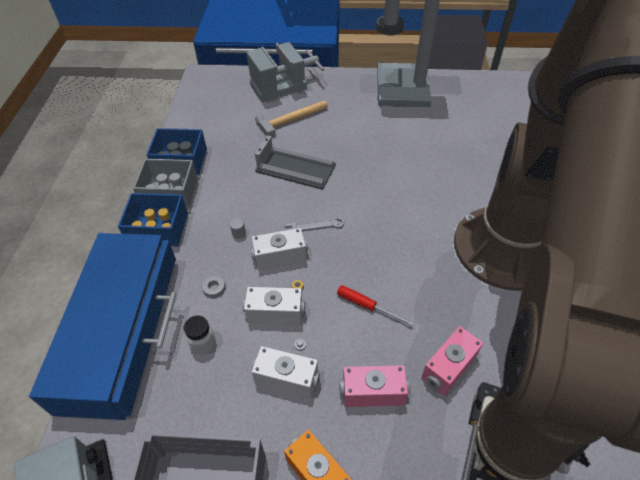

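View pics/wrist0.png

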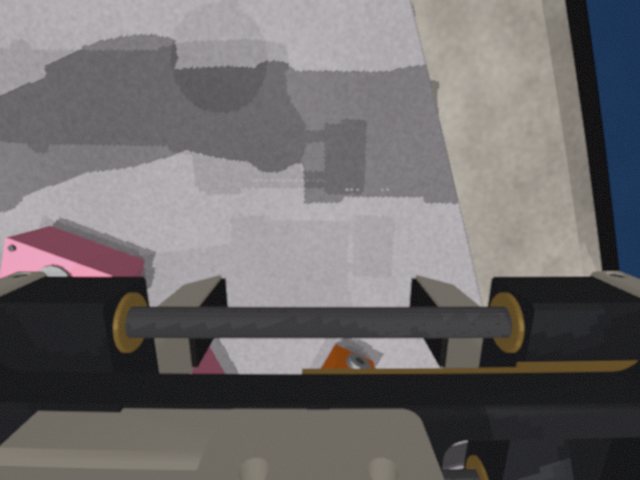

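The three white bodies are in the top picture at about (221,218), (270,208) and (320,207). The fixture is at (418,215) with its stop at the upper end. Next I localise them from depth.

```bash
cat > h.py <<'E'
from cell import arm
import numpy as np, cv2
from scipy.spatial.transform import Rotation as R
def rays(p,uv):
    f=240/np.tan(np.radians(p['fovy'])/2)
    K=np.array([[f,0,p['cx']],[0,f,p['cy']],[0,0,1]]);D=np.array([p['k1'],0,0,0,0.])
    return cv2.undistortPoints(uv.reshape(-1,1,2).astype(float),K,D).reshape(-1,2)
def cloud(name,mask,d,pose=None):
    p=arm.camera_params(name); v,u=np.nonzero(mask&(d>0)); z=d[v,u]
    xy=rays(p,np.c_[u,v]); P=np.c_[xy*z[:,None],z]
    if name=='wrist':
        M=p['mount'];P=P@M[:3,:3].T+M[:3,3]
        return P@R.from_rotvec(pose['ee_rot']).as_matrix().T+pose['position']
    return (P-p['tvec'])@R.from_rotvec(p['rvec']).as_matrix()
E
cat > loc.py <<'E'
from h import *
for cam in ('top','side'):
    im,d=arm.get_image(cam)
    bench=cloud(cam,np.ones_like(d,bool),d)
    for lab in ('valve_1_center','fixture','nut','plug','bearing','gauge_block','jar','wrench'):
        for m in arm.masks_of(cam,lab):
            if m['conf']<.3: continue
            P=cloud(cam,m['pixels'],d); zt=np.percentile(P[:,2],90)
            col=im[m['pixels']].mean(0).astype(int)
            if 'valve' in lab:
                T=P[(P[:,2]>.052)&(P[:,2]<.075)]
            else: T=P
            if len(T)<8: print(lab,'few');continue
            r=cv2.minAreaRect(T[:,:2].astype(np.float32)*1000)
            print(cam,lab,round(m['conf'],2),np.round(m['rect']),'c',np.round(r[0],1),'sz',np.round(r[1],1),'ang',round(r[2],1),'ztop',round(zt,4),'zmed',round(float(np.median(T[:,2])),4),col)
E
python3 loc.py
```

```text
top valve_1_center 0.75 [322. 209.  27.  43.] c [538.8  52.9] sz [117.9  55.7] ang 16.0 ztop 0.0659 zmed 0.0608 [159 159 160]
top fixture 0.65 [419. 217.  45.  70.] c [ 539.  -256.1] sz [102.7 224.2] ang 73.6 ztop 0.028 zmed 0.0113 [89 92 93]
top nut 0.63 [292. 223.   4.   8.] c [489.4 137.8] sz [23.3 19.3] ang 6.3 ztop 0.0146 zmed 0.0106 [141 122  83]
top plug 0.59 [247. 229.  11.  10.] c [471.2 283.4] sz [17.  22.1] ang 49.1 ztop 0.0155 zmed 0.0086 [129 131 133]
top bearing 0.7 [293. 167.  16.  16.] c [684.3 149.3] sz [58.1 48.5] ang 1.9 ztop 0.0192 zmed 0.0136 [120 122 124]
top jar 0.91 [247. 163.  20.  24.] c [676.5 289.9] sz [54.  49.6] ang 45.2 ztop 0.0786 zmed 0.0707 [59 59 61]
top wrench 0.7 [350. 232.  20.  36.] c [467.9 -37.5] sz [128.   36.2] ang 9.3 ztop 0.0128 zmed 0.0072 [143 145 147]
side valve_1_center 0.6 [280. 250.  58.  44.] c [541.5  56. ] sz [116.7  61.9] ang 17.4 ztop 0.064 zmed 0.0612 [142 143 148]
side valve_1_center 0.52 [294. 161.  84.  53.] c [ 618.8 -278.1] sz [83.7 15. ] ang 74.8 ztop 0.0296 zmed 0.0585 [85 89 92]
side fixture 0.59 [296. 161.  80.  49.] c
[... 186 characters left out ...]
87]
side plug 0.56 [280. 250.  58.  42.] c [545.9  30.2] sz [140.6 113.9] ang 16.8 ztop 0.0641 zmed 0.0587 [143 145 150]
side plug 0.45 [299. 345.  10.   7.] c [475.1 286.3] sz [20. 19.] ang 12.9 ztop 0.0163 zmed 0.0097 [151 155 162]
side bearing 0.68 [212. 286.  24.  16.] c [683.5 153.6] sz [50.9 50.4] ang 6.2 ztop 0.018 zmed 0.0152 [125 128 134]
side gauge_block 0.71 [239. 226.  15.  24.] c [657.9 -27.8] sz [36.4 74.6] ang 14.5 ztop 0.0428 zmed 0.0358 [107 109 114]
side jar 0.77 [198. 334.  29.  35.] c [690.7 269.9] sz [ 55.5 102.6] ang 24.3 ztop 0.0773 zmed 0.0664 [67 68 71]
side wrench 0.69 [313. 225.  56.  11.] c [465.1 -44.8] sz [146.  32.] ang 9.5 ztop 0.0102 zmed 0.0075 [136 139 146]
```

```bash
cat > loc2.py <<'E'
from h import *
for cam in ('top','side'):
    im,d=arm.get_image(cam)
    if cam=='top': cv2.imwrite('pics/zoom_fix.png',cv2.resize(im[160:270,380:460][:,:,::-1],None,fx=5,fy=5,interpolation=2)) 
    P=np.full(d.shape+(3,),np.nan); P[d>0]=cloud(cam,np.ones_like(d,bool),d)
    sat=im.max(2).astype(int)-im.min(2)
    m=(P[...,2]>.054)&(P[...,2]<.0632)&(sat<30)&(im.min(2)>110)&(P[...,0]>.4)&(P[...,0]<.66)&(P[...,1]>-.05)&(P[...,1]<.45)
    n,l,st,_=cv2.connectedComponentsWithStats(m.astype(np.uint8))
    for i in range(1,n):
        if st[i,4]<100: continue
        T=P[l==i]; r=cv2.minAreaRect(T[:,:2].astype(np.float32)*1000)
        print(cam,st[i],'c',np.round(r[0],1),'sz',np.round(r[1],1),'ang',round(r[2],1),'z',np.round(np.median(T[:,2]),4))
    # fixture
    F=P.reshape(-1,3); F=F[(abs(F[:,0]-.53)<.16)&(abs(F[:,1]+.26)<.12)]
    for nm,lo,hi in (('plate',.0055,.0115),('rail',.02,.03),('stop',.052,.062),('all',.005,.07)):
        T=F[(F[:,2]>lo)&(F[:,2]<hi)]; r=cv2.minAreaRect(T[:,:2].astype(np.float32)*1000)
        print(cam,nm,len(T),np.round(r[0],1),np.round(r[1],1),round(r[2],1),np.round(np.median(T[:,2]),4), T.mean(0).round(4))
    B=P.reshape(-1,3);B=B[(abs(B[:,0]-.4)<.03)&(abs(B[:,1]+.2)<.1)];print(cam,'bench z',np.median(B[:,2]))
E
python3 loc2.py
```

```text
top [308 187  26  39 434] c [539.6  53. ] sz [116.4  56.1] ang 15.9 z 0.0594
top [260 188  20  37 451] c [533.5 208.8] sz [116.7  56.5] ang 1.3 z 0.0598
top [207 197  27  40 442] c [494.5 359.4] sz [ 58.5 116.6] ang 77.3 z 0.0596
top plate 1229 [ 529.9 -259.9] [239.7 318.7] 89.9 0.0078 [ 0.5199 -0.2566  0.008 ]
top rail 370 [ 537.4 -281.1] [139.7 223.7] 72.0 0.0237 [ 0.5339 -0.2556  0.0239]
top stop 100 [ 616.5 -280.9] [76.9 17.1] 72.6 0.0574 [ 0.6169 -0.2804  0.0573]
top all 2479 [ 529.9 -259.9] [239.7 318.7] 89.9 0.0104 [ 0.5304 -0.2572  0.0151]
top bench z 0.0003390151160192223
side [252 228  53  28 741] c [541.8  54.2] sz [115.7  60. ] ang 15.5 z 0.0606
side [244 287  57  25 951] c [536.5 209.5] sz [116.5  59.4] ang 0.9 z 0.0607
side [ 252  346   66   42 1259] c [496.3 359.5] sz [ 58.4 116.9] ang 78.0 z 0.0607
side plate 1086 [ 530.9 -260.8] [233.7 320.8] 89.0 0.0083 [ 0.5245 -0.2464  0.0084]
side rail 447 [ 541.2 -277.5] [142.  233.6] 69.1 0.0232 [ 0.5387 -0.2537  0.0235]
side stop 127 [ 619.4 -278. ] [81.9 17.4] 69.6 0.0583 [ 0.6194 -0.2755  0.0578]
side all 2394 [ 531.  -261.3] [235.1 321.1] 88.8 0.0117 [ 0.5397 -0.2509  0.017 ]
side bench z 0.0008255424565629541
```

View pics/zoom_fix.png

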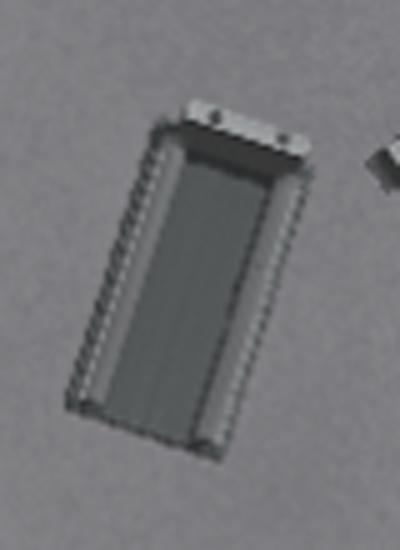

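```bash
cat > go.py <<'E'
import sys
from h import *
# usage go.py x y z yaw_tooly_deg : prints turn first (tool z + level), then shift in the turned frame
def plan(x,y,z,yaw):
    s=arm.observe(); Rc=R.from_rotvec(s['ee_rot']).as_matrix()
    a=np.radians(yaw); ty=np.array([np.cos(a),np.sin(a),0]);tz=np.array([0,0,-1.]);tx=np.cross(ty,tz)
    Rt=np.c_[tx,ty,tz]
    turn=np.degrees(R.from_matrix(Rc.T@Rt).as_rotvec())
    dw=np.array([x,y,z])-s['position']
    print('t',round(s['clock'],2),'pos',s['position'].round(4),'turn',turn.round(2),'then shift',(Rt.T@dw).round(4),'| shift in current frame',(Rc.T@dw).round(4),'F',s['force'].round(2),'w',round(s['width'],3))
plan(*map(float,sys.argv[1:5]))
E
python3 go.py 0.4955 0.3595 0.15 77.6
```

```text
t 1.15 pos [0.1995 0.5923 0.2267] turn [ 0.    0.   -6.21] then shift [-0.3391 -0.1638  0.0767] | shift in current frame [-0.3549 -0.1262  0.0767] F [-0.62 -0.26  0.38] w 1.003
```

```bash
python3 -m pendant '[[[0,0,0],[0,0,-6.2],0.0918],[[-0.037,-0.018,0.007],[0,0,0],0.0918],[[-0.038,-0.018,0.007],[0,0,0],0.0918],[[-0.038,-0.018,0.007],[0,0,0],0.0918],[[-0.038,-0.018,0.007],[0,0,0],0.0918],[[-0.038,-0.018,0.007],[0,0,0],0.0918],[[-0.038,-0.018,0.008],[0,0,0],0.0918],[[-0.038,-0.018,0.008],[0,0,0],0.0918],[[-0.038,-0.018,0.008],[0,0,0],0.0918],[[-0.037,-0.018,0.008],[0,0,0],0.0918]]' 45; python3 go.py 0.4955 0.3595 0.024 77.6
python3 - <<'E'
from h import *
s=arm.observe();im,d=arm.get_image('wrist');cv2.imwrite('pics/w1.png',im[:,:,::-1])
P=np.full(d.shape+(3,),np.nan);P[d>0]=cloud('wrist',np.ones_like(d,bool),d,s)
sat=im.max(2).astype(int)-im.min(2)
m=(P[...,2]>.052)&(P[...,2]<.0635)&(sat<40)
n,l,st,_=cv2.connectedComponentsWithStats(m.astype(np.uint8))
for i in range(1,n):
    if st[i,4]<1500: continue
    T=P[l==i]; r=cv2.minAreaRect(T[:,:2].astype(np.float32)*1000)
    print(st[i],'c',np.round(r[0],1),'sz',np.round(r[1],1),'ang',round(r[2],1),'z',np.round(np.median(T[:,2]),4))
E
```

```text
clock: 2.4
position: [0.4978, 0.3602, 0.1596]
ee_rot: [0.34, 3.123, 0.0]
force: [-0.0, -0.2, 0.9]
width: 1.003
t 2.4 pos [0.4978 0.3602 0.1596] turn [ 0.02  0.01 -0.01] then shift [ 0.0021 -0.0012  0.1356] | shift in current frame [ 0.0022 -0.0012  0.1356] F [-0.04 -0.23  0.85] w 1.003
[ 279  167   75  140 7904] c [494.2 360.3] sz [ 56.2 112.7] ang 78.1 z 0.0614
[  97  251   83   55 1919] c [498.2 209.6] sz [42.6 56.8] ang 0.6 z 0.0611
```

View pics/w1.png

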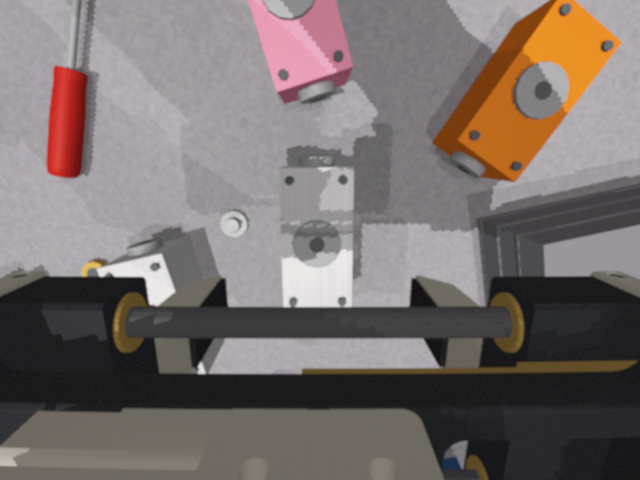

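The wrist view shows white body C centred at (317,240) between the fingers, which agrees with the fixed cameras. Descending and gripping.

```bash
python3 -m pendant '[[[0.002,-0.001,0.025],[0,0,0],0.0918],[[0,0,0.035],[0,0,0],0.0918],[[0,0,0.035],[0,0,0],0.0918],[[0,0,0.025],[0,0,0],0.0918],[[0,0,0.0155],[0,0,0],0.0918],[[0,0,0],[0,0,0],0.045],[[0,0,0],[0,0,0],0.045],[[0,0,0],[0,0,0],0.045],[[0,0,0],[0,0,0],0.045]]' 45;  python3 go.py 0.4955 0.3595 0.024 77.6
```

```text
clock: 3.58
position: [0.4948, 0.3604, 0.025]
ee_rot: [0.34, 3.123, 0.0]
force: [-2.1, -7.4, 5.1]
width: 0.615
t 3.58 pos [0.4948 0.3604 0.025 ] turn [ 0.02  0.03 -0.01] then shift [-0.0009 -0.0007  0.001 ] | shift in current frame [-0.0009 -0.0007  0.001 ] F [-2.14 -7.37  5.09] w 0.615
```

```bash
cat > meas.py <<'E'
from h import *
import sys
A=[]
for i in range(int(sys.argv[1]) if len(sys.argv)>1 else 5):
    s=arm.observe(); Rc=R.from_rotvec(s['ee_rot']).as_matrix(); ty=Rc[:,1]
    tilt=np.degrees(np.arcsin(Rc[2,0])) # tool x elevation
    A.append([s['ft_torque']@ty,*s['force'],tilt]); arm.get_image('top')
A=np.array(A);print('t',round(s['clock'],2),'My, Fxyz, tilt',A.mean(0).round(4),'sd',A.std(0).round(4),s['position'].round(4),'w',round(s['width'],3))
E
python3 -m pendant '[[[0,0,-0.004],[0,0,0],0.045],[[0,0,-0.012],[0,0,0],0.045],[[0,0,-0.02],[0,0,0],0.045],[[0,0,-0.02],[0,0,0],0.045],[[0,0,-0.014],[0,0,0],0.045],[[0,0,0],[0,2.5,0],0.045],[[0,0,0],[0,2.5,0],0.045],[[0,0,0],[0,0,0],0.045]]' 45;  python3 meas.py 5
```

```text
clock: 4.58
position: [0.4954, 0.3596, 0.0942]
ee_rot: [-0.333, -3.037, -0.014]
force: [-0.3, 0.5, -6.6]
width: 0.609
t 4.78 My, Fxyz, tilt [-0.1614 -0.3828  0.6731 -7.0437  4.9763] sd [0.0315 0.3941 0.23   0.7117 0.0092] [0.494  0.3607 0.0942] w 0.61
```

```bash
python3 -m pendant '[[[0,0,0],[0,5,0],0.045],[[0,0,0],[0,6,0],0.045],[[0,0,0],[0,5,0],0.045],[[0,0,0],[0,0,0],0.045],[[0,0,0],[0,0,0],0.045],[[0,0,0],[0,0,0],0.045],[[0,0,0],[0,-5,0],0.045],[[0,0,0],[0,-6,0],0.045],[[0,0,0],[0,-5,0],0.045],[[0,0,0],[0,0,0],0.045]]' 45;  python3 meas.py 5
python3 -m pendant '[[[0,0,0],[0,-7,0],0.045],[[0,0,0],[0,-7,0],0.045],[[0,0,0],[0,-7,0],0.045],[[0,0,0],[0,-5,0],0.045],[[0,0,0],[0,0,0],0.045],[[0,0,0],[0,0,0],0.045],[[0,0,0],[0,5,0],0.045],[[0,0,0],[0,6,0],0.045],[[0,0,0],[0,5,0],0.045],[[0,0,0],[0,0,0],0.045]]' 45;  python3 meas.py 5
```

```text
clock: 6.08
position: [0.4917, 0.3625, 0.0953]
ee_rot: [-0.323, -3.037, -0.016]
force: [-0.5, 0.5, -7.3]
width: 0.608
t 6.28 My, Fxyz, tilt [-0.1925  0.1692 -0.1182 -7.0784  5.0532] sd [0.0696 0.4743 0.3784 0.3177 0.0156] [0.4953 0.36   0.0942] w 0.608
clock: 7.58
position: [0.4989, 0.3576, 0.0949]
ee_rot: [0.342, 3.034, -0.013]
force: [0.1, 0.6, -6.6]
width: 0.605
t 7.78 My, Fxyz, tilt [ 0.2135 -0.3883 -0.0796 -7.0009 -5.0512] sd [0.0256 0.6684 0.3928 0.4418 0.027 ] [0.4938 0.3605 0.0939] w 0.606
```

```bash

python3 -m pendant '[[[0,0,0],[0,-6,0],0.045],[[0,0,0],[0,-6,0],0.045],[[0,0,0],[0,-3,0],0.045],[[0,0,0],[0,0,0],0.045],[[0,0,0],[0,0,0],0.045]]' 45;  python3 meas.py 6
```

```text
clock: 8.45
position: [0.4944, 0.361, 0.0945]
ee_rot: [0.301, 2.778, -0.052]
force: [-0.7, -1.0, -7.4]
width: 0.61
t 8.7 My, Fxyz, tilt [  0.9057  -0.3658  -0.3025  -7.4108 -19.986 ] sd [0.0208 0.2312 0.5704 0.1038 0.01  ] [0.4952 0.36   0.0944] w 0.608
```

```bash

python3 -m pendant '[[[0,0,0],[0,8,0],0.045],[[0,0,0],[0,8,0],0.045],[[0,0,0],[0,8,0],0.045],[[0,0,0],[0,8,0],0.045],[[0,0,0],[0,8,0],0.045],[[0,0,0],[0,0,0],0.045],[[0,0,0],[0,0,0],0.045],[[0,0,0],[0,0,0],0.045],[[0,0,0],[0,0,0],0.045]]' 45;  python3 meas.py 6
python3 -m pendant '[[[0,0,0],[0,-5,0],0.045],[[0,0,0],[0,-5,0],0.045],[[0,0,0],[0,-5,0],0.045],[[0,0,0],[0,0,0],0.045],[[0,0,0],[0,0,0],0.045],[[0,0,0],[0,0,0],0.045]]' 45;  python3 meas.py 8
```

```text
clock: 9.88
position: [0.4936, 0.3615, 0.095]
ee_rot: [-0.299, -2.779, -0.054]
force: [-1.3, -0.2, -7.2]
width: 0.608
t 10.12 My, Fxyz, tilt [-0.8714  0.1262  0.038  -7.1746 19.9529] sd [0.0277 0.7833 0.5662 0.2712 0.0146] [0.4944 0.3607 0.0944] w 0.605
clock: 10.92
position: [0.4955, 0.3597, 0.094]
ee_rot: [-0.333, -3.036, -0.014]
force: [0.5, -0.4, -7.6]
width: 0.603
t 11.28 My, Fxyz, tilt [-0.1642  0.0699 -0.2213 -7.1854  5.0291] sd [0.0294 0.6445 0.3177 0.4399 0.0095] [0.4947 0.3604 0.0941] w 0.608
```

```bash

python3 -m pendant '[[[0,0,0],[0,-5,0],0.045],[[0,0,0],[0,0,0],0.045]]' 45;  python3 go.py 0.4948 0.3604 0.0253 77.6
```

```text
clock: 11.58
position: [0.4926, 0.3616, 0.0944]
ee_rot: [-0.335, -3.122, -0.0]
force: [0.3, -0.2, -6.4]
width: 0.604
t 11.57 pos [0.4926 0.3616 0.0944] turn [ 0.   -0.08  0.15] then shift [-0.0024 -0.0007  0.0691] | shift in current frame [-0.0025 -0.0007  0.0691] F [ 0.34 -0.21 -6.45] w 0.604
```

```bash

python3 -m pendant '[[[0,0,0.02],[0,0,0],0.045],[[0,0,0.02],[0,0,0],0.045],[[0,0,0.015],[0,0,0],0.045],[[0,0,0.008],[0,0,0],0.045],[[0,0,0.003],[0,0,0],0.045],[[0,0,0.0015],[0,0,0],0.045],[[0,0,0],[0,0,0],0.045]]' 45;  python3 meas.py 3
```

```text
clock: 12.45
position: [0.4948, 0.3607, 0.0272]
ee_rot: [0.34, 3.123, 0.001]
force: [0.3, -0.3, -6.5]
width: 0.607
t 12.55 My, Fxyz, tilt [ 0.0518 -0.1018 -0.4156 -6.5422 -0.0238] sd [0.0121 0.2854 0.1211 0.4422 0.0009] [0.4947 0.3607 0.0272] w 0.604
```

```bash

python3 -m pendant '[[[0,0,0.001],[0,0,0],0.045],[[0,0,0.0008],[0,0,0],0.045],[[0,0,0.0],[0,0,0],0.045]]' 45;  python3 meas.py 1
```

```text
clock: 12.98
position: [0.4946, 0.3605, 0.025]
ee_rot: [0.34, 3.123, 0.0]
force: [-0.3, 0.3, -6.0]
width: 0.609
t 12.97 My, Fxyz, tilt [ 7.6900e-02 -2.9690e-01  3.1210e-01 -5.9639e+00 -4.9000e-03] sd [0. 0. 0. 0. 0.] [0.4946 0.3605 0.025 ] w 0.609
```

Still just off the bench, so I'll lower in finer steps.

```bash

python3 -m pendant '[[[0,0,0.0006],[0,0,0],0.045],[[0,0,0],[0,0,0],0.045]]' 45;python3 -m pendant '[[[0,0,0.0006],[0,0,0],0.045],[[0,0,0],[0,0,0],0.045]]' 45
```

```text
clock: 13.28
position: [0.4946, 0.3605, 0.025]
ee_rot: [0.34, 3.123, 0.0]
force: [-5.0, -1.7, 5.3]
width: 0.605
clock: 13.52
position: [0.4945, 0.3605, 0.0249]
ee_rot: [0.34, 3.123, 0.001]
force: [-4.4, -2.9, 12.4]
width: 0.608
```

```bash

python3 -m pendant '[[[0,0,-0.0008],[0,0,0],0.06],[[0,0,0],[0,0,0],0.0918],[[0,0,0],[0,0,0],0.0918],[[0,0,-0.025],[0,0,0],0.0918],[[0,0,-0.04],[0,0,0],0.0918],[[0,0,-0.03],[0,0,0],0.0918],[[0,0,0],[0,0,-6.7],0.0918],[[0,0,0],[0,0,-6.7],0.0918]]' 45;python3 go.py 0.535 0.209 0.12 91
```

```text
clock: 14.52
position: [0.4948, 0.3608, 0.1201]
ee_rot: [-0.033, 3.14, 0.001]
force: [-1.0, -0.4, 0.6]
width: 0.996
t 14.53 pos [0.4948 0.3608 0.1201] turn [0.04 0.06 0.21] then shift [-3.750e-02 -1.524e-01  1.000e-04] | shift in current frame [-0.037  -0.1526 -0.    ] F [-1.   -0.4   0.62] w 0.996
```

```bash

python3 -m pendant '[[[-0.009,-0.035,0],[0,0,0],0.0918],[[-0.01,-0.045,0],[0,0,0],0.0918],[[-0.01,-0.045,0],[0,0,0],0.0918],[[-0.008,-0.0275,0],[0,0,0],0.0918],[[0,0,0],[0,0,0],0.0918]]' 45;python3 go.py 0.535 0.209 0.0255 91
python3 - <<'E'
from h import *
s=arm.observe();im,d=arm.get_image('wrist');cv2.imwrite('pics/w2.png',im[:,:,::-1])
P=np.full(d.shape+(3,),np.nan);P[d>0]=cloud('wrist',np.ones_like(d,bool),d,s)
sat=im.max(2).astype(int)-im.min(2)
m=(P[...,2]>.052)&(P[...,2]<.0635)&(sat<40)
n,l,st,_=cv2.connectedComponentsWithStats(m.astype(np.uint8))
for i in range(1,n):
    if st[i,4]<1500: continue
    T=P[l==i]; r=cv2.minAreaRect(T[:,:2].astype(np.float32)*1000)
    print(st[i],'c',np.round(r[0],1),'sz',np.round(r[1],1),'ang',round(r[2],1),'z',np.round(np.median(T[:,2]),4))
E
```

```text
clock: 15.15
position: [0.5353, 0.2054, 0.1196]
ee_rot: [-0.02, 3.141, -0.002]
force: [0.8, 1.3, 0.2]
width: 1.002
t 15.15 pos [0.5353 0.2054 0.1196] turn [-0.07  0.04 -0.29] then shift [0.0002 0.0036 0.0941] | shift in current frame [0.0003 0.0037 0.0941] F [0.85 1.3  0.2 ] w 1.002
[  480   103   153   176 12394] c [495.5 360.8] sz [ 59.  116.3] ang 77.6 z 0.0612
[  22  171  140  135 7129] c [531.6  52. ] sz [96.9 58.5] ang 15.6 z 0.0612
[ 281  173   89  134 8642] c [523.4 210. ] sz [91.2 56.2] ang 0.7 z 0.0614
```

View pics/w2.png

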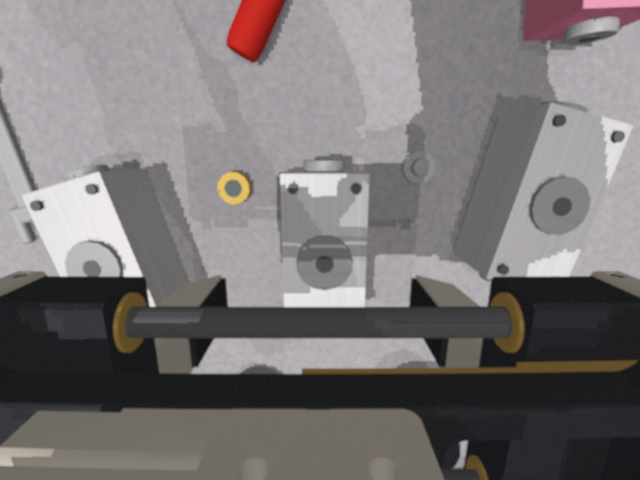

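C stands back in place at right, about (560,205), and B is centred at (325,260) under the gripper, with the nut and plug clear of the fingers. Now grasping B.

```bash
python3 -m pendant '[[[0,0.003,0.02],[0,0,0],0.0918],[[0,0,0.03],[0,0,0],0.0918],[[0,0,0.025],[0,0,0],0.0918],[[0,0,0.0185],[0,0,0],0.0918],[[0,0,0],[0,0,0],0.045],[[0,0,0],[0,0,0],0.045],[[0,0,0],[0,0,0],0.045],[[0,0,0],[0,0,0],0.045]]' 45;  python3 go.py 0.535 0.209 0.0255 91
```

```text
clock: 16.2
position: [0.5346, 0.2111, 0.0268]
ee_rot: [-0.026, 3.14, -0.001]
force: [-0.2, -5.9, 3.6]
width: 0.615
t 16.2 pos [0.5346 0.2111 0.0268] turn [-0.03  0.06 -0.04] then shift [-0.0004 -0.0021  0.0013] | shift in current frame [-0.0004 -0.0021  0.0013] F [-0.2  -5.93  3.56] w 0.615
```

```bash
python3 -m pendant '[[[0,0,-0.004],[0,0,0],0.045],[[0,0,-0.012],[0,0,0],0.045],[[0,0,-0.02],[0,0,0],0.045],[[0,0,-0.02],[0,0,0],0.045],[[0,0,-0.014],[0,0,0],0.045],[[0,0,0],[0,2.5,0],0.045],[[0,0,0],[0,2.5,0],0.045],[[0,0,0],[0,0,0],0.045],[[0,0,0],[0,0,0],0.045],[[0,0,0],[0,0,0],0.045]]' 45;  python3 meas.py 8
python3 -m pendant '[[[0,0,0],[0,5,0],0.045],[[0,0,0],[0,5,0],0.045],[[0,0,0],[0,5,0],0.045],[[0,0,0],[0,0,0],0.045],[[0,0,0],[0,0,0],0.045],[[0,0,0],[0,0,0],0.045],[[0,0,0],[0,0,0],0.045]]' 45;  python3 meas.py 6
```

```text
clock: 17.45
position: [0.5337, 0.2118, 0.096]
ee_rot: [0.027, -3.054, 0.001]
force: [0.6, -0.7, -4.3]
width: 0.604
t 17.8 My, Fxyz, tilt [-0.1807 -0.0513 -0.1583 -5.1547  4.9902] sd [0.0196 0.6884 0.3358 0.4741 0.0017] [0.5341 0.2117 0.0961] w 0.61
clock: 18.73
position: [0.5338, 0.2119, 0.0965]
ee_rot: [0.025, -2.793, 0.004]
force: [-0.0, 0.6, -5.7]
width: 0.603
t 18.98 My, Fxyz, tilt [-0.7674 -0.2179 -0.1824 -4.9745 19.9618] sd [0.0349 0.2872 0.6761 0.5563 0.0131] [0.5341 0.2117 0.0962] w 0.604
```

```bash

python3 -m pendant '[[[0,0,0],[0,-5,0],0.045],[[0,0,0],[0,-5,0],0.045],[[0,0,0],[0,-5,0],0.045],[[0,0,0],[0,0,0],0.045],[[0,0,0],[0,0,0],0.045],[[0,0,0],[0,0,0],0.045]]' 45;  python3 meas.py 8
python3 -m pendant '[[[0,0,0],[0,-5,0],0.045],[[0,0,0],[0,-7,0],0.045],[[0,0,0],[0,-7,0],0.045],[[0,0,0],[0,-6,0],0.045],[[0,0,0],[0,0,0],0.045],[[0,0,0],[0,0,0],0.045],[[0,0,0],[0,0,0],0.045],[[0,0,0],[0,0,0],0.045],[[0,0,0],[0,0,0],0.045]]' 45;  python3 meas.py 6
python3 -m pendant '[[[0,0,0],[0,5,0],0.045],[[0,0,0],[0,5,0],0.045],[[0,0,0],[0,5,0],0.045],[[0,0,0],[0,0,0],0.045],[[0,0,0],[0,0,0],0.045],[[0,0,0],[0,0,0],0.045]]' 45;  python3 meas.py 8
```

```text
clock: 19.77
position: [0.5348, 0.2114, 0.0957]
ee_rot: [0.025, -3.053, 0.001]
force: [0.8, -1.0, -5.1]
width: 0.61
t 20.12 My, Fxyz, tilt [-0.1821  0.1203 -0.0064 -5.2898  5.0375] sd [0.0275 0.4167 0.4849 0.3034 0.0121] [0.5341 0.2116 0.0959] w 0.606
clock: 21.3
position: [0.5346, 0.2111, 0.096]
ee_rot: [-0.022, 2.793, 0.004]
force: [-0.7, -0.3, -5.3]
width: 0.61
t 21.55 My, Fxyz, tilt [  0.841   -0.1142   0.111   -4.8166 -19.9914] sd [0.0227 0.6631 0.5313 0.3774 0.0019] [0.5341 0.2116 0.096 ] w 0.606
clock: 22.35
position: [0.5331, 0.2118, 0.0958]
ee_rot: [-0.028, 3.054, 0.0]
force: [-0.2, 0.4, -4.2]
width: 0.608
t 22.7 My, Fxyz, tilt [ 0.2279 -0.2415 -0.131  -4.9902 -5.0174] sd [0.0171 0.2687 0.3541 0.4763 0.003 ] [0.534  0.2117 0.0961] w 0.605
```

```bash

python3 -m pendant '[[[0,0,0],[0,5,0],0.045],[[0,0,0.02],[0,0,0],0.045],[[0,0,0.02],[0,0,0],0.045],[[0,0,0.015],[0,0,0],0.045],[[0,0,0.008],[0,0,0],0.045],[[0,0,0.004],[0,0,0],0.045],[[0,0,0.0015],[0,0,0],0.045],[[0,0,0],[0,0,0],0.045]]' 45;  python3 meas.py 1
```

```text
clock: 23.75
position: [0.5344, 0.2118, 0.0279]
ee_rot: [-0.027, 3.141, 0.001]
force: [-0.5, 0.2, -5.1]
width: 0.604
t 23.75 My, Fxyz, tilt [-0.0417 -0.4571  0.1917 -5.0735 -0.0385] sd [0. 0. 0. 0. 0.] [0.5344 0.2118 0.0279] w 0.604
```

```bash

python3 -m pendant '[[[0,0,0.0007],[0,0,0],0.045],[[0,0,0.0005],[0,0,0],0.045],[[0,0,0],[0,0,0],0.045]]' 45
```

```text
clock: 24.18
position: [0.5343, 0.2117, 0.0268]
ee_rot: [-0.027, 3.141, 0.0]
force: [-1.5, -0.0, 1.8]
width: 0.608
```

```bash

python3 -m pendant '[[[0,0,0],[0,0,0],0.06],[[0,0,0],[0,0,0],0.0918],[[0,0,0],[0,0,0],0.0918],[[0,0,-0.025],[0,0,0],0.0918],[[0,0,-0.04],[0,0,0],0.0918],[[0,0,-0.03],[0,0,0],0.0918],[[0,0,0],[0,0,-7.4],0.0918],[[0,0,0],[0,0,-7.4],0.0918]]' 45;python3 go.py 0.541 0.0535 0.12 105.9
```

```text
clock: 25.18
position: [0.5344, 0.2118, 0.122]
ee_rot: [-0.438, 3.11, 0.0]
force: [-0.1, 0.1, -0.2]
width: 0.998
t 25.18 pos [0.5344 0.2118 0.122 ] turn [0.01 0.07 0.13] then shift [ 0.037  -0.1541  0.002 ] | shift in current frame [ 0.0374 -0.154   0.0019] F [-0.09  0.05 -0.2 ] w 0.998
```

```bash

python3 -m pendant '[[[0.009,-0.035,0],[0,0,0],0.0918],[[0.01,-0.045,0],[0,0,0],0.0918],[[0.01,-0.045,0],[0,0,0],0.0918],[[0.008,-0.029,0],[0,0,0],0.0918],[[0,0,0],[0,0,0],0.0918]]' 45;python3 go.py 0.541 0.0535 0.0265 105.9
python3 - <<'E'
from h import *
s=arm.observe();im,d=arm.get_image('wrist');cv2.imwrite('pics/w3.png',im[:,:,::-1])
P=np.full(d.shape+(3,),np.nan);P[d>0]=cloud('wrist',np.ones_like(d,bool),d,s)
sat=im.max(2).astype(int)-im.min(2)
m=(P[...,2]>.052)&(P[...,2]<.0635)&(sat<40)
n,l,st,_=cv2.connectedComponentsWithStats(m.astype(np.uint8))
for i in range(1,n):
    if st[i,4]<1500: continue
    T=P[l==i]; r=cv2.minAreaRect(T[:,:2].astype(np.float32)*1000)
    print(st[i],'c',np.round(r[0],1),'sz',np.round(r[1],1),'ang',round(r[2],1),'z',np.round(np.median(T[:,2]),4))
E
```

```text
clock: 25.8
position: [0.5405, 0.0501, 0.1214]
ee_rot: [0.424, -3.113, 0.002]
force: [0.2, 1.7, -0.5]
width: 0.998
t 25.8 pos [0.5405 0.0501 0.1214] turn [-0.07 -0.02 -0.39] then shift [-0.0015  0.0031  0.0949] | shift in current frame [-0.0015  0.0033  0.0949] F [ 0.15  1.65 -0.5 ] w 0.998
[ 280  175   88  132 8437] c [529.   51.2] sz [90.7 56.2] ang 15.7 z 0.0614
[ 505  222  105   54 3669] c [497.3 211.4] sz [40.2 58.2] ang 1.6 z 0.0612
```

View pics/w3.png

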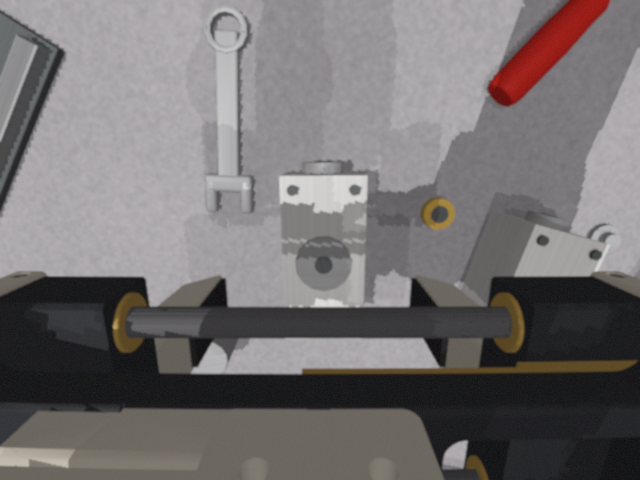

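```bash
python3 - <<'E'
from h import *
im,d=arm.get_image('side')
for cam in('side','wrist'):
    s=arm.observe(); im,d=arm.get_image(cam)
    for m in arm.masks_of(cam,'wrench')[:2]:
        P=cloud(cam,m['pixels'],d,s); P=P[(P[:,2]>.003)&(P[:,2]<.015)]
        a=np.radians(15.9); L=(P[:,:2]-[.5405,.0535])@np.array([[np.cos(a),-np.sin(a)],[np.sin(a),np.cos(a)]])
        print(cam,m['conf'],len(P),'along/across min',L.min(0).round(3),'max',L.max(0).round(3), 'pts with along>-.02:',(L[:,0]>-.03).sum())
E
```

```text
side 0.74 267 along/across min [-0.171 -0.081] max [-0.062 -0.052] pts with along>-.02: 0
wrist 0.63 5539 along/across min [-0.175 -0.095] max [-0.024 -0.052] pts with along>-.02: 139
```

The wrench end stops 24 mm or more short of the finger line, and it lies below fingertip height. Clear to grasp A.

```bash
python3 -m pendant '[[[0,0.001,0.02],[0,0,0],0.0918],[[0,0,0.03],[0,0,0],0.0918],[[0,0,0.025],[0,0,0],0.0918],[[0,0,0.0185],[0,0,0],0.0918],[[0,0,0],[0,0,0],0.045],[[0,0,0],[0,0,0],0.045],[[0,0,0],[0,0,0],0.045],[[0,0,0],[0,0,0],0.045]]' 45;  python3 go.py 0.541 0.0535 0.0265 105.9
```

```text
clock: 27.1
position: [0.5406, 0.0543, 0.0286]
ee_rot: [-0.431, 3.111, -0.0]
force: [0.9, -4.3, 3.0]
width: 0.615
t 27.1 pos [0.5406 0.0543 0.0286] turn [-0.02  0.07 -0.12] then shift [-0.0001 -0.0009  0.0021] | shift in current frame [-0.0001 -0.0009  0.0021] F [ 0.87 -4.31  3.03] w 0.615
```

```bash
python3 -m pendant '[[[0,0,-0.004],[0,0,0],0.045],[[0,0,-0.012],[0,0,0],0.045],[[0,0,-0.02],[0,0,0],0.045],[[0,0,-0.02],[0,0,0],0.045],[[0,0,-0.014],[0,0,0],0.045],[[0,0,0],[0,5,0],0.045],[[0,0,0],[0,5,0],0.045],[[0,0,0],[0,5,0],0.045],[[0,0,0],[0,5,0],0.045],[[0,0,0],[0,0,0],0.045]]' 45
python3 -m pendant '[[[0,0,0],[0,0,0],0.045],[[0,0,0],[0,0,0],0.045],[[0,0,0],[0,0,0],0.045]]' 45;  python3 meas.py 6
python3 -m pendant '[[[0,0,0],[0,-5,0],0.045],[[0,0,0],[0,-5,0],0.045],[[0,0,0],[0,-5,0],0.045],[[0,0,0],[0,0,0],0.045],[[0,0,0],[0,0,0],0.045],[[0,0,0],[0,0,0],0.045]]' 45;  python3 meas.py 8
```

```text
clock: 28.35
position: [0.5409, 0.055, 0.097]
ee_rot: [0.385, -2.768, 0.067]
force: [-0.2, 0.0, -5.5]
width: 0.609
clock: 28.72
position: [0.54, 0.0542, 0.0983]
ee_rot: [0.384, -2.77, 0.068]
force: [0.2, 0.5, -5.8]
width: 0.608
t 28.98 My, Fxyz, tilt [-0.7826  0.1941  0.3038 -5.8361 19.9604] sd [0.03   0.4955 0.303  0.5027 0.0137] [0.5401 0.0544 0.098 ] w 0.61
clock: 29.78
position: [0.5407, 0.0547, 0.0976]
ee_rot: [0.42, -3.025, 0.018]
force: [-0.9, -0.3, -4.9]
width: 0.605
t 30.12 My, Fxyz, tilt [-0.1989 -0.1687  0.0821 -5.224   5.0396] sd [0.028  0.3947 0.4227 0.6058 0.0111] [0.5401 0.0544 0.0977] w 0.606
```

```bash

python3 -m pendant '[[[0,0,0],[0,-5,0],0.045],[[0,0,0],[0,-7,0],0.045],[[0,0,0],[0,-7,0],0.045],[[0,0,0],[0,-6,0],0.045],[[0,0,0],[0,0,0],0.045],[[0,0,0],[0,0,0],0.045],[[0,0,0],[0,0,0],0.045],[[0,0,0],[0,0,0],0.045]]' 45;  python3 meas.py 6
python3 -m pendant '[[[0,0,0],[0,5,0],0.045],[[0,0,0],[0,5,0],0.045],[[0,0,0],[0,5,0],0.045],[[0,0,0],[0,0,0],0.045],[[0,0,0],[0,0,0],0.045],[[0,0,0],[0,0,0],0.045]]' 45;  python3 meas.py 8
```

```text
clock: 31.18
position: [0.5408, 0.0547, 0.0979]
ee_rot: [-0.384, 2.769, 0.068]
force: [-0.6, 0.0, -5.7]
width: 0.606
t 31.43 My, Fxyz, tilt [  0.8558  -0.1776  -0.2061  -5.4931 -19.9871] sd [0.0271 0.4549 0.3495 0.5381 0.0035] [0.5402 0.0544 0.0978] w 0.607
clock: 32.22
position: [0.5392, 0.054, 0.0976]
ee_rot: [-0.419, 3.026, 0.018]
force: [-0.4, -0.1, -5.3]
width: 0.61
t 32.58 My, Fxyz, tilt [ 0.1996 -0.0377 -0.1239 -5.5453 -5.016 ] sd [0.0286 0.2371 0.3044 0.4311 0.0043] [0.5401 0.0543 0.0979] w 0.608
```

```bash

python3 -m pendant '[[[0,0,0],[0,5,0],0.045],[[0,0,0.02],[0,0,0],0.045],[[0,0,0.02],[0,0,0],0.045],[[0,0,0.015],[0,0,0],0.045],[[0,0,0.008],[0,0,0],0.045],[[0,0,0.004],[0,0,0],0.045],[[0,0,0.0015],[0,0,0],0.045],[[0,0,0],[0,0,0],0.045]]' 45
```

```text
clock: 33.62
position: [0.5404, 0.0544, 0.0297]
ee_rot: [-0.431, 3.111, 0.0]
force: [0.5, 0.3, -6.1]
width: 0.607
```

```bash

python3 -m pendant '[[[0,0,0.0007],[0,0,0],0.045],[[0,0,0.0005],[0,0,0],0.045],[[0,0,0],[0,0,0],0.045]]' 45
```

```text
clock: 34.0
position: [0.5403, 0.0544, 0.0285]
ee_rot: [-0.431, 3.111, 0.0]
force: [-1.7, -0.1, 1.3]
width: 0.61
```

```bash

python3 -m pendant '[[[0,0,0],[0,0,0],0.06],[[0,0,0],[0,0,0],0.0918],[[0,0,0],[0,0,0],0.0918],[[0,0,-0.025],[0,0,0],0.0918],[[0,0,-0.04],[0,0,0],0.0918],[[0,0,-0.03],[0,0,9.4],0.0918],[[0,0,0],[0,0,9.4],0.0918],[[0,0,0],[0,0,9.4],0.0918]]' 45;python3 go.py 0.4948 0.3605 0.12 77.6
```

```text
clock: 35.0
position: [0.5404, 0.0544, 0.1238]
ee_rot: [0.348, 3.121, 0.001]
force: [0.1, -0.5, -0.5]
width: 0.997
t 35.0 pos [0.5404 0.0544 0.1238] turn [ 0.04  0.07 -0.33] then shift [0.1103 0.2892 0.0038] | shift in current frame [0.112  0.2885 0.0038] F [ 0.08 -0.54 -0.5 ] w 0.997
```

```bash

python3 -m pendant '[[[0.014,0.036,0],[0,0,-0.3],0.0918],[[0.02,0.05,0],[0,0,0],0.0918],[[0.02,0.055,0],[0,0,0],0.0918],[[0.02,0.055,0],[0,0,0],0.0918],[[0.02,0.05,0],[0,0,0],0.0918],[[0.016,0.042,0],[0,0,0],0.0918],[[0,0,0],[0,0,0],0.0918]]' 45;python3 go.py 0.4948 0.3605 0.0252 77.6
```

```text
clock: 35.88
position: [0.4911, 0.364, 0.123]
ee_rot: [-0.321, -3.124, -0.004]
force: [-0.9, -1.0, -0.0]
width: 1.0
t 35.88 pos [0.4911 0.364  0.123 ] turn [ 0.13 -0.07  0.66] then shift [-0.0044 -0.0027  0.0978] | shift in current frame [-0.0044 -0.0029  0.0978] F [-0.87 -1.02 -0.03] w 1.0
```

```bash
python3 -m pendant '[[[0,0,0.01],[0,0,0],0.0918],[[0,0,0.02],[0,0,0],0.0918]]' 45;python3 go.py 0.4948 0.3605 0.0252 77.6
```

```text
clock: 36.12
position: [0.4943, 0.3573, 0.0929]
ee_rot: [0.335, 3.122, -0.0]
force: [0.6, 0.0, 0.1]
width: 0.997
t 36.12 pos [0.4943 0.3573 0.0929] turn [0.01 0.08 0.15] then shift [0.0002 0.0032 0.0677] | shift in current frame [0.0003 0.0032 0.0677] F [0.6  0.04 0.06] w 0.997
```

```bash
python3 -m pendant '[[[0,0.001,0.025],[0,0,0],0.0918],[[0,0,0.025],[0,0,0],0.0918],[[0,0,0.016],[0,0,0],0.0918],[[0,0,0.0],[0,0,0],0.0918],[[0,0,0],[0,0,0],0.045],[[0,0,0],[0,0,0],0.045],[[0,0,0],[0,0,0],0.045],[[0,0,0],[0,0,0],0.045]]' 45;  python3 go.py 0.4948 0.3605 0.0252 77.6
```

```text
clock: 37.12
position: [0.4936, 0.3603, 0.0275]
ee_rot: [0.331, 3.124, 0.001]
force: [1.1, 6.3, -1.2]
width: 0.615
t 37.12 pos [0.4936 0.3603 0.0275] turn [0.04 0.02 0.29] then shift [-0.0011  0.0004  0.0023] | shift in current frame [-0.0011  0.0004  0.0023] F [ 1.11  6.33 -1.23] w 0.615
```

```bash
python3 -m pendant '[[[0,0,-0.004],[0,0,0],0.045],[[0,0,-0.012],[0,0,0],0.045],[[0,0,-0.02],[0,0,0],0.045],[[0,0,-0.02],[0,0,0],0.045],[[0,0,-0.014],[0,-6,0],0.045],[[0,0,0],[0,-7,0],0.045],[[0,0,0],[0,-7,0],0.045],[[0,0,0],[0,0,0],0.045],[[0,0,0],[0,0,0],0.045],[[0,0,0],[0,0,0],0.045]]' 45
python3 -m pendant '[[[0,0,0],[0,5,0],0.045],[[0,0,0],[0,5,0],0.045],[[0,0,0],[0,5,0],0.045],[[0,0,0],[0,0,0],0.045],[[0,0,0],[0,0,0],0.045],[[0,0,0],[0,0,0],0.045]]' 45;  python3 meas.py 10
```

```text
clock: 38.38
position: [0.4944, 0.3592, 0.0976]
ee_rot: [0.298, 2.778, -0.052]
force: [0.1, 0.5, -6.2]
width: 0.605
clock: 39.12
position: [0.4924, 0.3604, 0.0969]
ee_rot: [0.32, 3.038, -0.015]
force: [-0.3, 0.7, -7.0]
width: 0.604
t 39.58 My, Fxyz, tilt [ 0.2035 -0.0551  0.0214 -7.0858 -5.0129] sd [0.0329 0.3936 0.3758 0.4286 0.0026] [0.4933 0.3601 0.0971] w 0.602
```

```bash

python3 -m pendant '[[[0,0,0],[0,5,0],0.045],[[0,0,0],[0,7,0],0.045],[[0,0,0],[0,7,0],0.045],[[0,0,0],[0,6,0],0.045],[[0,0,0],[0,0,0],0.045],[[0,0,0],[0,0,0],0.045],[[0,0,0],[0,0,0],0.045]]' 45
python3 -m pendant '[[[0,0,0],[0,-5,0],0.045],[[0,0,0],[0,-5,0],0.045],[[0,0,0],[0,-5,0],0.045],[[0,0,0],[0,0,0],0.045],[[0,0,0],[0,0,0],0.045],[[0,0,0],[0,0,0],0.045]]' 45;  python3 meas.py 10
```

```text
clock: 40.5
position: [0.4924, 0.3611, 0.0977]
ee_rot: [-0.292, -2.78, -0.052]
force: [0.2, -0.6, -7.1]
width: 0.608
clock: 41.25
position: [0.4942, 0.3595, 0.097]
ee_rot: [-0.324, -3.037, -0.014]
force: [-0.7, -0.2, -6.9]
width: 0.607
t 41.7 My, Fxyz, tilt [-0.1848  0.0243 -0.0967 -6.8754  5.0235] sd [0.0198 0.474  0.3986 0.3745 0.0091] [0.4935 0.36   0.0971] w 0.604
```

D5 repeats at 0.388 N m. A good body with this slope would give 0.456 and a faulty one 0.376, so C is the faulty one. Refining the fixture pose now.

```bash
cat > fix.py <<'E'
from h import *
from scipy.optimize import least_squares
cs=[]
for cam in ('top','side'):
    im,d=arm.get_image(cam)
    F=cloud(cam,np.ones_like(d,bool),d); F=F[(abs(F[:,0]-.53)<.14)&(abs(F[:,1]+.26)<.1)]
    St=F[(F[:,2]>.05)&(F[:,2]<.065)]; Rl=F[(F[:,2]>.021)&(F[:,2]<.03)]; Pl=F[(F[:,2]>.0055)]
    # raise: fit frame (x0,y0,yaw) : rail points |v| in band symmetrical, stop u centre
    best=None
    for yaw in np.arange(-22,-10,.25):
        a=np.radians(yaw);e=np.array([np.cos(a),np.sin(a)]);n=np.array([-e[1],e[0]])
        v=Rl[:,:2]@n; med=(np.percentile(v,3)+np.percentile(v,97))/2; w=v-med
        cost=w[w>0].std()+w[w<0].std()
        if best is None or cost<best[0]:
            u=St[:,:2]@e; vs=St[:,:2]@n
            best=(cost,yaw,w[w>0].mean(),w[w<0].mean(),(v[w>0].mean()+v[w<0].mean())/2,np.percentile(u,[2,50,98]),np.percentile(vs,[2,98]),np.percentile(Rl[:,:2]@e,[1,99]))
    c,yaw,wp,wm,vm,us,vs,ur=best
    a=np.radians(yaw);e=np.array([np.cos(a),np.sin(a)]);n=np.array([-e[1],e[0]])
    print(cam,len(Rl),'yaw',yaw,'cost',c,'rails',wp,wm,'vmid',vm,'stop u',us,'stop v',vs,vs.mean(),'rail u',ur)
    face=us[1]-.0075
    home=e*(face-.066)+n*vm
    print('  home',home.round(4))
E
python3 fix.py; python3 -m pendant '[[[0,0,-0.015],[0,-5,0],0.045],[[0,0,-0.03],[0,0,0],0.045]]' 45
```

```text
top 292 yaw -16.5 cost 0.014072760237167267 rails 0.035195681428999294 -0.03567086131268087 vmid -0.09286768840397469 stop u [0.66323969 0.67062306 0.67907121] stop v [-0.13065737 -0.0568238 ] -0.09374058551450315 rail u [0.48556134 0.66740569]
  home [ 0.5462 -0.2586]
clock: 42.1
position: [0.4922, 0.36, 0.1414]
ee_rot: [-0.328, -3.123, 0.003]
force: [0.7, 1.0, -6.7]
width: 0.608Traceback (most recent call last):
  File "fix.py", line 12, in <module>
    v=Rl[:,:2]@n; med=(np.percentile(v,3)+np.percentile(v,97))/2; w=v-med
                       ~~~~~~~~~~~~~^^^^^
    return _quantile_unchecked(
        a, q, axis, out, overwrite_input, method, keepdims, weights)
    return _ureduce(a,
                    func=_quantile_ureduce_func,
    ...<5 lines>...
                    overwrite_input=overwrite_input,
                    method=method)
    r = func(a, **kwargs)
    result = _quantile(arr,
                       quantiles=q,
    ...<2 lines>...
                       out=out,
                       weights=wgt)
    slices_having_nans = np.isnan(arr[-1, ...])
                                  ~~~^^^^^^^^^
IndexError: index -1 is out of bounds for axis 0 with size 0
```

```bash
python3 go.py 0.5172 -0.249 0.14 73.5
```

```text
t 42.1 pos [0.4922 0.36   0.1414] turn [-0.13 -0.09  4.52] then shift [-0.1969 -0.5769  0.0014] | shift in current frame [-0.1508 -0.5906  0.0024] F [ 0.74  1.03 -6.68] w 0.608
```

```bash
python3 -m pendant '[[[0,0,0],[0,0,4.5],0.045],[[-0.007,-0.02,0],[0,0,0],0.045],[[-0.013,-0.04,0],[0,0,0],0.045],[[-0.017,-0.05,0],[0,0,0],0.045],[[-0.017,-0.05,0],[0,0,0],0.045],[[-0.017,-0.05,0],[0,0,0],0.045],[[-0.017,-0.05,0],[0,0,0],0.045],[[-0.017,-0.05,0],[0,0,0],0.045],[[-0.017,-0.05,0],[0,0,0],0.045],[[-0.017,-0.05,0],[0,0,0],0.045]]' 45; python3 -m pendant '[[[-0.017,-0.05,0],[0,0,0],0.045],[[-0.017,-0.05,0],[0,0,0],0.045],[[-0.016,-0.045,0],[0,0,0],0.045],[[-0.008,-0.022,0],[0,0,0],0.045],[[0,0,0],[0,0,0],0.045],[[0,0,0],[0,0,0],0.045],[[0,0,0],[0,0,0],0.045]]' 45;python3 go.py 0.5172 -0.249 0.14 73.5
python3 - <<'E'
from h import *
for c in('wrist','side'):
    im,d=arm.get_image(c);cv2.imwrite(f'pics/{c}_f1.png',im[:,:,::-1])
E
```

```text
clock: 43.35
position: [0.5098, -0.0753, 0.1421]
ee_rot: [-0.454, -3.109, 0.0]
force: [1.2, 0.3, -7.1]
width: 0.604
clock: 44.22
position: [0.5184, -0.2482, 0.142]
ee_rot: [-0.451, -3.109, -0.001]
force: [-0.2, 0.6, -7.2]
width: 0.607
t 44.23 pos [ 0.5184 -0.2482  0.142 ] turn [ 0.04 -0.03 -0.01] then shift [ 0.0009 -0.0011  0.002 ] | shift in current frame [ 0.0009 -0.0011  0.002 ] F [-0.18  0.57 -7.21] w 0.607
```

View pics/wrist_f1.png

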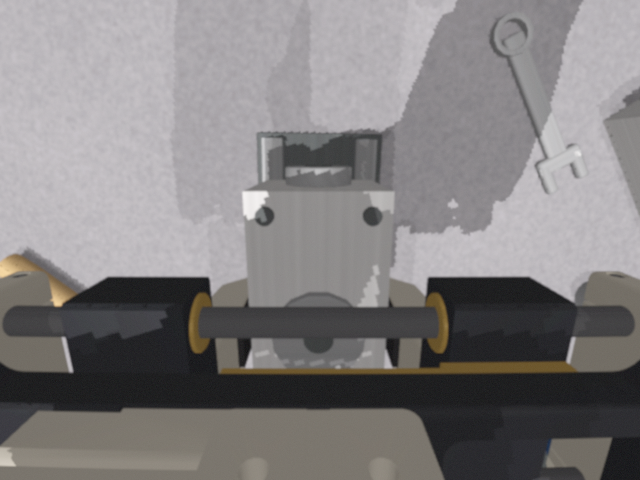

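View pics/side_f1.png

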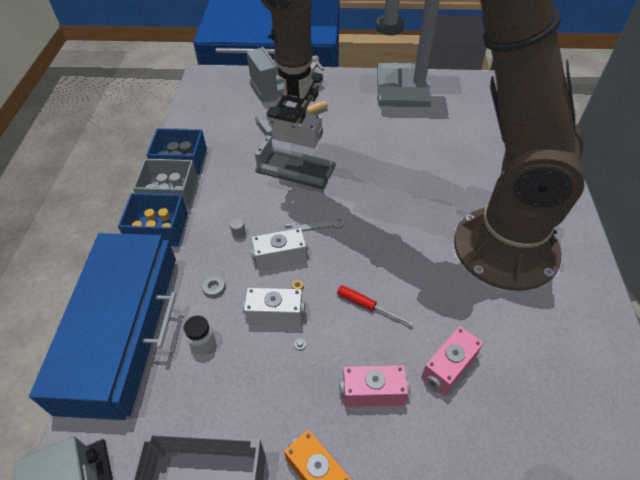

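The wrist view shows the body over the channel: the block spans columns 244–393 and the fixture's near end 258–383, so they line up within about 2 mm. A measured check in the tool frame follows.

```bash
python3 - <<'E'
from h import *
s=arm.observe();im,d=arm.get_image('wrist')
p=arm.camera_params('wrist')
P=np.full(d.shape+(3,),np.nan);P[d>0]=cloud('wrist',np.ones_like(d,bool),d,s)
Rc=R.from_rotvec(s['ee_rot']).as_matrix()
T=(P-s['position'])@Rc
reg=np.zeros(d.shape,bool);reg[120:200,220:430]=1
z=P[...,2]
for lo,hi in((.0195,.028),(.005,.012),(.012,.028)):
    m=reg&(z>lo)&(z<hi); t=T[m]
    for u0 in np.arange(.08,.13,.008):
        k=t[(t[:,0]>u0)&(t[:,0]<u0+.008)]
        if len(k)>20: print(lo,'u',round(u0,3),len(k),'y range',np.percentile(k[:,1],[1,99]).round(4),'mid',np.percentile(k[:,1],[1,99]).mean().round(4))
m=(T[...,2]>-.05)&(T[...,2]<-.02)&(np.arange(480)[:,None]>150)&(np.arange(480)[:,None]<265)
k=T[m&(abs(T[...,1])<.04)];print('valve y',np.percentile(k[:,1],[1,99]).round(4),'x max',np.percentile(k[:,0],99))
E
```

```text
0.0195 u 0.08 90 y range [-0.0428  0.0459] mid 0.0015
0.005 u 0.08 992 y range [-0.0494  0.0516] mid 0.0011
0.012 u 0.08 107 y range [-0.0444  0.0465] mid 0.0011
valve y [-0.027   0.0279] x max 0.056124055553039204
```

```bash
python3 -m pendant '[[[0,0.0007,0.015],[0,0,0],0.045],[[0,0,0.025],[0,0,0],0.045],[[0,0,0.025],[0,0,0],0.045],[[0,0,0.015],[0,0,0],0.045],[[0,0,0.007],[0,0,0],0.045],[[0,0,0.005],[0,0,0],0.045],[[0,0,0.004],[0,0,0],0.045],[[0,0,0],[0,0,0],0.045]]' 45;python3 go.py 0.5172 -0.249 0.035 73.5
```

```text
clock: 45.38
position: [0.5188, -0.2489, 0.0462]
ee_rot: [0.454, 3.108, -0.0]
force: [0.6, 0.2, -7.5]
width: 0.605
t 45.38 pos [ 0.5188 -0.2489  0.0462] turn [ 0.    0.02 -0.12] then shift [ 0.0015 -0.0006  0.0112] | shift in current frame [ 0.0015 -0.0006  0.0112] F [ 0.58  0.22 -7.48] w 0.605
```

Inside the lead-in with no side force. Lowering on.

```bash
python3 -m pendant '[[[0,0,0.003],[0,0,0],0.045],[[0,0,0.003],[0,0,0],0.045],[[0,0,0.002],[0,0,0],0.045],[[0,0,0],[0,0,0],0.045]]' 45;python3 -m pendant '[[[0,0,0.0015],[0,0,0],0.045],[[0,0,0.001],[0,0,0],0.045],[[0,0,0],[0,0,0],0.045]]' 45
```

```text
clock: 45.88
position: [0.5185, -0.2487, 0.0378]
ee_rot: [-0.454, -3.108, -0.0]
force: [-0.6, -0.6, -7.4]
width: 0.611
clock: 46.25
position: [0.5187, -0.2489, 0.0356]
ee_rot: [0.454, 3.109, 0.0]
force: [0.0, -0.1, -6.7]
width: 0.608
```

```bash
python3 -m pendant '[[[0,0,0.0006],[0,0,0],0.045],[[0,0,0],[0,0,0],0.045]]' 45;python3 -m pendant '[[[0,0,0.0005],[0,0,0],0.045],[[0,0,0],[0,0,0],0.045]]' 45
```

```text
clock: 46.5
position: [0.5188, -0.2488, 0.0355]
ee_rot: [0.454, 3.108, 0.0]
force: [-4.0, 2.1, 3.9]
width: 0.61
clock: 46.75
position: [0.5187, -0.2488, 0.0355]
ee_rot: [0.454, 3.108, 0.0]
force: [-5.2, 3.0, 11.1]
width: 0.613
```

On the plate. Now pushing along the channel, which is tool −x.

```bash
python3 -m pendant '[[[0,0,-0.0008],[0,0,0],0.045],[[-0.003,0,0],[0,0,0],0.045],[[-0.005,0,0],[0,0,0],0.045],[[-0.005,0,0],[0,0,0],0.045],[[-0.004,0,0],[0,0,0],0.045],[[-0.002,0,0],[0,0,0],0.045],[[0,0,0],[0,0,0],0.045]]' 45;python3 go.py 0.546 -0.2575 0.0355 73.5
```

```text
clock: 47.62
position: [0.5358, -0.2542, 0.0355]
ee_rot: [-0.454, -3.107, -0.0]
force: [-7.6, 2.9, 7.9]
width: 0.602
t 47.62 pos [ 0.5358 -0.2542  0.0355] turn [ 0.   -0.11 -0.14] then shift [-0.0107 -0.0002  0.    ] | shift in current frame [-0.0107 -0.0002 -0.    ] F [-7.61  2.93  7.92] w 0.602
```

```bash
python3 -m pendant '[[[-0.002,0,-0.0003],[0,0,0],0.045],[[-0.002,0,0],[0,0,0],0.045],[[-0.0015,0,0],[0,0,0],0.045],[[-0.0015,0,0],[0,0,0],0.045],[[0,0,0],[0,0,0],0.045]]' 45;python3 -m pendant '[[[-0.001,0,0],[0,0,0],0.045],[[-0.001,0,0],[0,0,0],0.045],[[0,0,0],[0,0,0],0.045]]' 45
```

```text
clock: 48.25
position: [0.543, -0.2563, 0.0355]
ee_rot: [-0.454, -3.107, -0.0]
force: [-6.4, 1.6, 2.7]
width: 0.607
clock: 48.62
position: [0.5448, -0.2569, 0.0355]
ee_rot: [-0.454, -3.107, -0.0]
force: [-5.8, 1.5, 3.2]
width: 0.607
```

```bash
python3 -m pendant '[[[-0.001,0,0],[0,0,0],0.045],[[-0.001,0,0],[0,0,0],0.045],[[0,0,0],[0,0,0],0.045]]' 45;python3 -m pendant '[[[-0.001,0,0],[0,0,0],0.045],[[-0.0008,0,0],[0,0,0],0.045],[[0,0,0],[0,0,0],0.045]]' 45
```

```text
clock: 49.0
position: [0.5468, -0.2574, 0.0355]
ee_rot: [-0.454, -3.107, -0.0]
force: [-4.8, 2.2, 3.2]
width: 0.609
clock: 49.38
position: [0.5481, -0.2578, 0.0355]
ee_rot: [-0.454, -3.107, -0.001]
force: [-7.9, 1.6, 5.4]
width: 0.608
```

```bash
python3 -m pendant '[[[-0.0008,0,0],[0,0,0],0.045],[[0,0,0],[0,0,0],0.045]]' 45;python3 -m pendant '[[[-0.0008,0,0],[0,0,0],0.045],[[0,0,0],[0,0,0],0.045]]' 45
```

```text
clock: 49.62
position: [0.5481, -0.2578, 0.0355]
ee_rot: [-0.454, -3.105, -0.001]
force: [-9.9, 3.1, 9.5]
width: 0.606
clock: 49.88
position: [0.548, -0.2578, 0.0355]
ee_rot: [-0.454, -3.104, -0.002]
force: [-13.0, 4.9, 11.1]
width: 0.607
```

Firm contact with the stop: 14 N and no further travel. Easing the push and releasing.

```bash
python3 -m pendant '[[[0.0008,0,0],[0,0,0],0.045],[[0,0,0],[0,0,0],0.058],[[0,0,0],[0,0,0],0.07],[[0,0,0],[0,0,0],0.085],[[0,0,0],[0,0,0],0.085],[[0,0,-0.02],[0,0,0],0.085],[[0,0,-0.04],[0,0,0],0.085],[[0,0,-0.05],[0,0,0],0.085],[[0.03,0,-0.05],[0,0,0],0.085],[[0,0,0],[0,0,0],0.085]]' 45
python3 - <<'E'
from h import *
s=arm.observe();im,d=arm.get_image('wrist');cv2.imwrite('pics/w5.png',im[:,:,::-1])
P=np.full(d.shape+(3,),np.nan);P[d>0]=cloud('wrist',np.ones_like(d,bool),d,s)
a=np.radians(-16.5);e=np.array([np.cos(a),np.sin(a)]);n=np.array([-e[1],e[0]])
z=P[...,2];U=P[...,:2]@e;V=P[...,:2]@n
near=(abs(P[...,0]-.55)<.15)&(abs(P[...,1]+.265)<.08)
for nm,lo,hi in(('valvetop',.063,.0715),('bonnet',.0725,.078),('stop',.052,.0615)):
    m=near&(z>lo)&(z<hi); print(nm,m.sum(),'u',np.percentile(U[m],[1,99]).round(4),'v',np.percentile(V[m],[1,99]).round(4),np.median(z[m]).round(4))
    if nm=='valvetop': print(cv2.minAreaRect(P[m][:,:2].astype(np.float32)*1000))
E
```

```text
clock: 51.12
position: [0.5218, -0.2505, 0.1998]
ee_rot: [0.454, 3.102, -0.002]
force: [0.7, 0.2, -0.5]
width: 0.93
valvetop 5136 u [0.5429 0.639 ] v [-0.1184 -0.0632] 0.0694
((541.029052734375, -255.02133178710938), (56.06442642211914, 97.3746109008789), 73.35997772216797)
bonnet 1376 u [0.5503 0.6179] v [-0.1104 -0.0721] 0.0744
stop 368 u [0.5347 0.6807] v [-0.1282 -0.0544] 0.0545
```

View pics/w5.png

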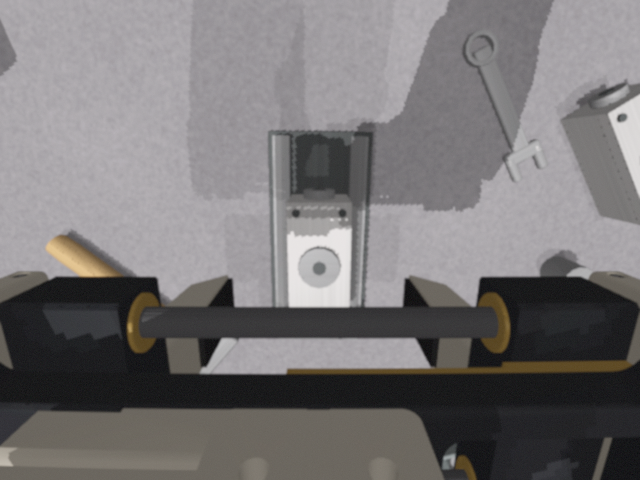

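The wrist view shows the body level in the channel at about (320,255). I'll back off and check the gap at the stop with the fixed cameras.

```bash
python3 -m pendant '[[[0.03,0.03,-0.02],[0,0,0],0.085],[[0.04,0.05,-0.02],[0,0,0],0.085],[[0.03,0.055,0],[0,0,0],0.085],[[0.01,0.05,0],[0,0,0],0.085],[[0,0.04,0],[0,0,0],0.085],[[0,0,0],[0,0,0],0.085]]' 45
python3 - <<'E'
from h import *
for c in('top','side'):
    im,d=arm.get_image(c)
    P=np.full(d.shape+(3,),np.nan);P[d>0]=cloud(c,np.ones_like(d,bool),d)
    cv2.imwrite(f'pics/{c}_e.png',im[:,:,::-1])
    r=(slice(160,270),slice(380,460)) if c=='top' else (slice(120,200),slice(240,350))
    cv2.imwrite(f'pics/{c}_ez.png',cv2.resize(im[r][:,:,::-1],None,fx=5,fy=5,interpolation=2))
    a=np.radians(-16.5);e=np.array([np.cos(a),np.sin(a)]);n=np.array([-e[1],e[0]])
    z=P[...,2];U=P[...,:2]@e;V=P[...,:2]@n
    near=(abs(P[...,0]-.55)<.15)&(abs(P[...,1]+.265)<.08)
    for nm,lo,hi in(('valve',.064,.072),('stop',.05,.061)):
        m=near&(z>lo)&(z<hi)&((U>.65) if nm=='stop' else (U<.663)); print(c,nm,m.sum(),'u',np.percentile(U[m],[1,50,99]).round(4),'v',np.percentile(V[m],[1,99]).round(4),np.median(z[m]).round(4))
E
```

```text
clock: 51.92
position: [0.4821, -0.003, 0.233]
ee_rot: [-0.444, -3.108, -0.001]
force: [0.8, -1.6, 0.5]
width: 0.927
top valve 454 u [0.5411 0.5996 0.6562] v [-0.1195 -0.066 ] 0.0683
top stop 100 u [0.6627 0.6703 0.68  ] v [-0.132  -0.0566] 0.0568
side valve 186 u [0.5511 0.638  0.6592] v [-0.1197 -0.0626] 0.0686
side stop 114 u [0.6566 0.6719 0.6812] v [-0.1336 -0.051 ] 0.0575
```

View pics/top_ez.png

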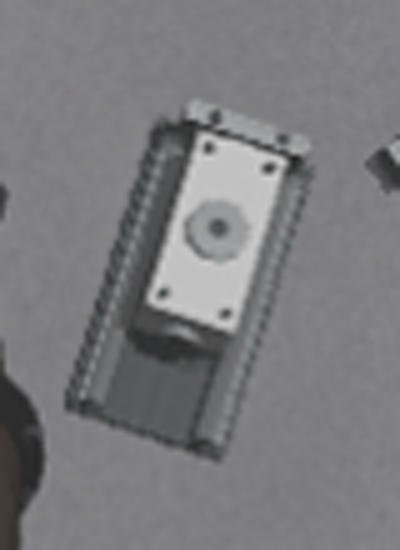

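View pics/side_ez.png

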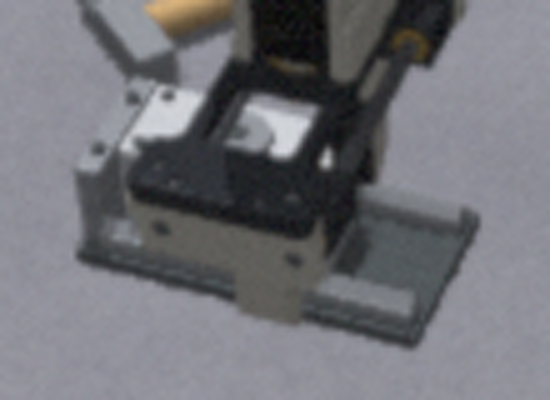

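View pics/side_e.png

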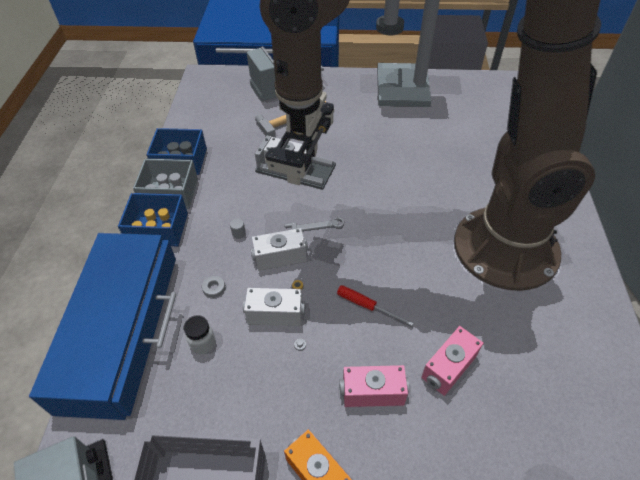

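```bash
python3 -m pendant '[[[0.01,0.04,-0.02],[0,0,0],0.085],[[0.01,0.05,-0.02],[0,0,0],0.085],[[0.01,0.05,0],[0,0,0],0.085],[[0.0,0.05,0],[0,0,0],0.085],[[0,0.03,0],[0,0,0],0.085],[[0,0,0],[0,0,0],0.085],[[0,0,0],[0,0,0],0.085]]' 45
python3 - <<'E'
from h import *
im,d=arm.get_image('side')
cv2.imwrite('pics/side_g.png',cv2.resize(im[120:200,240:350][:,:,::-1],None,fx=6,fy=6,interpolation=2))
P=np.full(d.shape+(3,),np.nan);P[d>0]=cloud('side',np.ones_like(d,bool),d)
a=np.radians(-16.5);e=np.array([np.cos(a),np.sin(a)]);U=P[...,:2]@e;z=P[...,2]
near=(abs(P[...,0]-.55)<.15)&(abs(P[...,1]+.265)<.08)
m=near&(z>.064)&(z<.0715);print(np.percentile(U[m],[1,50,99]),cv2.minAreaRect(P[m][:,:2].astype(np.float32)*1000))
s=arm.observe();print(s['clock'],s['position'],s['force'])
E
python3 loc2.py | grep '\['
```

```text
clock: 52.9
position: [0.5162, 0.2105, 0.2736]
ee_rot: [-0.457, -3.108, 0.002]
force: [0.3, -0.8, -0.3]
width: 0.926
[0.5422151  0.56046051 0.59826194] ((521.47314453125, -249.25445556640625), (59.773014068603516, 57.5965461730957), 74.0735092163086)
52.95 [0.51614967 0.21042783 0.27383375] [0.04627981 0.047247   1.04704968]
top [308 187  26  39 405] c [539.   53.6] sz [117.3  55.9] ang 16.2 z 0.0597
top plate 824 [ 529.7 -260.1] [239.2 318.8] 90.0 0.0074 [ 0.507  -0.2517  0.0078]
top rail 351 [ 547.3 -267.2] [127.6 246.7] 58.6 0.0235 [ 0.5275 -0.2531  0.0239]
top stop 171 [ 555.1 -260.4] [ 77.4 147.6] 72.1 0.0576 [ 0.5794 -0.2684  0.0574]
top all 2332 [ 529.7 -260.1] [239.2 318.9] 90.0 0.0168 [ 0.525  -0.2535  0.026 ]
side [271 228  35  26 419] c [523.1  49.4] sz [78.5 60.5] ang 16.4 z 0.0606
side [244 288  57  25 943] c [536.1 211.7] sz [116.3  59.8] ang 2.1 z 0.0607
side plate 339 [ 438.  -261.3] [142.3 242.9] 10.5 0.0086 [ 0.4591 -0.2302  0.0085]
side rail 105 [ 470.  -231.7] [91.6 61.5] 73.2 0.0229 [ 0.4644 -0.2342  0.0233]
side stop 28 [ 495.1 -253.2] [25.  49.2] 16.8 0.0552 [ 0.4927 -0.2469  0.0562]
side all 852 [ 524.9 -260.1] [307.2 234.4] 0.3 0.013 [ 0.4719 -0.2362  0.025 ]
```

View pics/side_g.png

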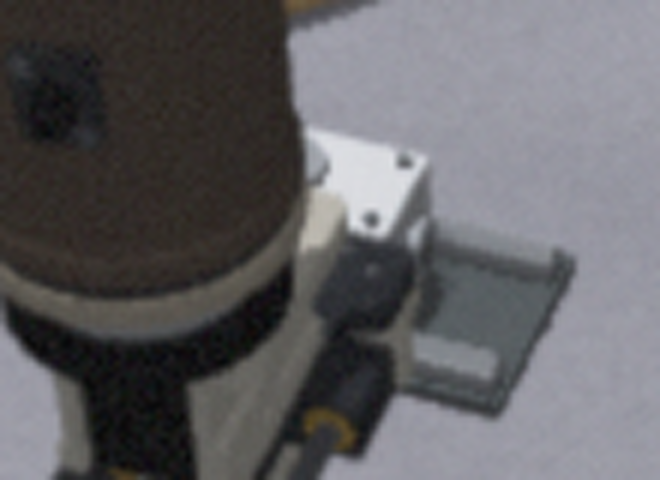

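```bash
python3 -m pendant '[[[0.03,0.03,0],[0,0,0],0.085],[[0.04,0.05,0],[0,0,0],0.085],[[0.05,0.05,0],[0,0,0],0.085],[[0.03,0.05,0],[0,0,0],0.085],[[0,0.03,0],[0,0,0],0.085],[[0,0,0],[0,0,0],0.085]]' 45
python3 - <<'E'
from h import *
im,d=arm.get_image('side')
cv2.imwrite('pics/side_h.png',cv2.resize(im[120:200,240:350][:,:,::-1],None,fx=6,fy=6,interpolation=2))
E
```

```text
clock: 53.8
position: [0.4365, 0.4495, 0.2737]
ee_rot: [-0.451, -3.109, -0.0]
force: [0.3, -0.1, 0.2]
width: 0.927
```

View pics/side_h.png

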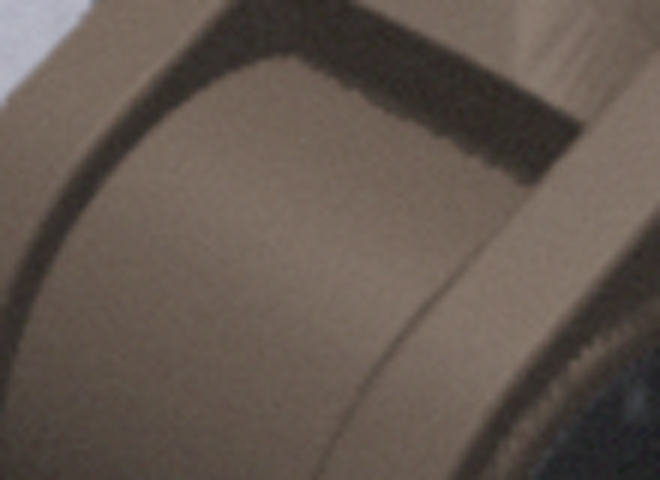

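```bash
python3 -c "
from cell import arm
print(arm.sign_off())"
```

```text
the job is handed in; nothing more can be done
None
```

The faulty valve body is lying home in the fixture, released, and the job was handed in at about 54 s. It was the leftmost of the three white ones, seen from the robot. I don't know which valve number that is, as the networks don't tell the three apart.

**Finding it:** I lifted and rocked all three to ±20° and compared the moment between the two tips.

| Body | Measured at ±5° (N m) | Expected if good | Expected if faulty |
|---|---|---|---|
| Left (faulty) | 0.378, repeated 0.388 | about 0.456 | about 0.376 |
| Middle | 0.410 | 0.414 | not worked out |
| Right | 0.399 | 0.422 | 0.340 |

- **Disagreeing reading:** the left body's first reading, before its ball should have moved, already matched the later "ball at one end" value. I rocked that body a second time and the result held.
- **Least clear result:** the right body's reading sits between the two predictions, though clearly nearer good.

**Placing it:** I lowered it into the channel and pushed it until the force rose to about 14 N with no further travel.

**Last checks:**
- **Fixture:** the wrist and top cameras showed the body level between the rails. From the top camera, the end plug is at the stop to within about 2 mm.
- **Clean view of the stop:** I tried three times to see the gap from the side camera, but the arm blocked the view each time.
- **Good bodies:** both stood upright where they had been in the last full side picture. The later depth checks agreed on their positions, though the arm hid part of each.
- **Other things:** none of the other objects looked disturbed in the last full side picture.

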